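Square up the bottle row for the corker

ROBOT

A 7-joint arm with a two-finger parallel gripper is mounted at the origin on the work surface. World frame = base frame: x ahead of the robot, y to its left, z up, the work surface at z = 0. Lengths are in m, angles in rad, forces in N, time in s.
With the tool pointing down it reaches from about 0.35 to 0.9 m from the base axis. Payload 8.1 kg.
Tool frame: the origin (TCP) lies at the very end of the fingers, on their centre line; the grasp point (between the pads) lies grip_point_offset behind it (grip_point_offset is the distance from the TCP to the grasp point, in m); z points along the fingers, y is the direction in which the jaws open and shut (so a half turn about z gives the same grasp; the last joint's range is limited). The gripper opens to 92 mm and grips with 3 to 60 N. Pads are 19 mm wide; open, the fingers measure 130 mm over their backs; the gripper's body (75 mm by 190 mm) begins 47 mm behind the grasp point.
Start: joints at [1.069, 0.434, 0.025, 1.573, -0.012, 1.134, -0.075], TCP at [0.243, -0.576, 0.227] pointing down, gripper open.
Joint ranges: [-2.62, 2.62], [-0.44, 2.09], [-1.27, 1.32], [0.08, 2.57], [-1.32, 4.46], [0.12, 2], [-2.74, 2.74]. Speed limits (rad/s): [2.22, 2.22, 3.01, 3.01, 3.14, 3.14, 3.14].

INTERFACE

Orientations are given as a rotation vector (axis times angle).
In Python, from cell import * gives the robot as it stands.
- The arm moves only by the tool drive_tool, never from a script. Its argument "increments" is a list of rows, each an object of numbers: "grip": the gripper's target within -1 to 1 (shut at 1, half-way at 0, fully open at -1); "tx", "ty", "tz": the shift along the world's x, y, z normalised to -1 to 1, where 1 is 400 mm; "turn": the turn about the world's z normalised to -1 to 1, where 1 is 60 degrees. In form: [{"grip": .., "tx": .., "ty": .., "tz": .., "turn": ..}, ...]. A call has 1 to 20 rows; each row is the pose to reach, as a shift and turn from the pose measured when the call began; what a row does not reach only later rows make up. A row lasts 1/10 s, in which the tool goes at most 50 mm and 8.59 degrees, less where a joint would pass 70% of its speed; a pose out of reach is approached as far as the arm can. A call with a number of a shift or a turn outside -1 to 1 is refused whole. A call with a gripper value outside its range is refused whole. The fingers move at their own pace and stop on an object; "newtons" is the grip in N (left out, the last holds). Time passes only in rows, so rows that repeat a pose let the fingers close. It gives the time, the measured TCP pose, the force and the opening at its end, in the units of the state.
- observe(): the state, without advancing time (a new reading comes with each control period).
- get_image(name): name is "scene" or "top"; returns the picture (480x640x3 uint8, red, green, blue); there is no depth.
- camera_info(name): a dict with "fx", "fy", "cx", "cy" (pixels), "eye" and "rotation" of the camera in the world. Camera axes: x right, y down, z forward; pixel columns grow to the right and rows downward; lengths in m; the calibration is good to about 2 mm. A picture is of the moment at which its call begins. camera_info takes no time and is no camera call.
- sign_off(): hands the job in, once; it reports no verdict.
The state is a dict: "clock": time; "joints": joint angles; "dq": joint speeds; "joint_efforts": joint torques, N m; "position": TCP position; "ee_rot": TCP orientation; "force": force on the tool from outside, world axes, zero at the start; "ft_torque": the same for the moment, N m; "width": opening from 0.0 (shut) to 1.0 (fully open).
Only numpy, scipy, OpenCV 4.12 (cv2) and the standard library are available. Lean on these libraries where they do the work, as an engineer would, in place of code of your own. Each camera call takes 0.05 s, during which the arm holds its last target. There are 200 camera calls.

TASK

Take the wooden straightedge by its handle and, pushing only with its edge, move the three squat amber bottles forward from the robot's side until all three stand upright in one straight row with their near sides along the steel strip let into the beech board. The gripper must not touch the bottles, and the capper bell standing among them and the other things on the counter must be left where they are. Then put the straightedge away, pressed flush into the recess of its dark wooden rest, and let go.

Things in the scene. Friction and masses are not known exactly. Their poses are not given: they have to be found in the camera images.
- straightedge: beech straightedge, loose on the counter at the robot's right: flat foot 64 (x) by 140 (y) by 22 mm thick, with an upright square handle 30 x 30 mm up to 112 mm above the underside. Origin: centre of the foot's underside, z up. The handle's axis is at x = -10 mm, y = 0. Working edge: the steel-faced long side at x = +32 mm, along y. 0.28 kg
- board: fixed flat beech board ahead of the robot, 280 (x) by 400 (y) by 8 mm thick. Origin: centre of its underside; x away from the robot (push direction), y left. A dark steel strip, 4 by 380 mm, flush in its top, runs along y at x = +50 mm (its centre line). Bottles and bell stand on the robot's side of their goal in four places about 88 mm apart along y, in any order
- bottle1: a squat amber glass bottle, 64 mm across (straight-sided from the base to 66 mm up), 110 mm tall, about 0.2 kg, standing on the board. Origin: centre of its underside; z up its axis.
- bottle2: another, the same: squat amber glass bottle, 64 mm across (straight-sided from the base to 66 mm up), 110 mm tall, about 0.2 kg, standing on the board. Origin: centre of its underside; z up its axis.
- bottle3: another, the same: squat amber glass bottle, 64 mm across (straight-sided from the base to 66 mm up), 110 mm tall, about 0.2 kg, standing on the board. Origin: centre of its underside; z up its axis.
- rest: fixed dark wooden rest, left of the board: block 100 (x) by 176 (y) by 30 mm high with an open-topped recess 76 (x) by 152 mm (y) in its middle, 22 mm deep (floor 8 mm above the underside). The straightedge's foot fits it either way round with 6 mm play on every side. Its y points roughly away from the robot. Origin: centre of its underside, z up
- bell: stainless crown capper bell, 66 mm across at its foot, 90 mm tall, standing on the board in one of the four places between or beside the bottles; leave it alone. Origin: centre of its underside.
- ring: chrome cork-sizing ring lying flat on the counter, 72 mm across, 22 mm high; leave alone. Origin: centre of its underside.
- tamper: beech tamping dowel standing on its 52 mm wide head, 118 mm tall, on the counter between the robot and the rest; leave alone. Origin: centre of its underside.
- jar: glass jar with steel lid, 90 mm across, 110 mm tall, behind the board; leave alone. Origin: centre of its underside.
- opener: can opener lying on the counter between robot and board, 165 mm long along its x, 14 mm high; leave alone. Origin: near its middle, on the underside.
Things that resemble listed ones, but are neither listed nor needed, are in the scene too. Of the things that look like the straightedge, take the one that is farthest to the robot's right at the start.

How it is judged:
By the outcome, as a careful person would: the job done as asked, in the order asked, and still so for the second after the job is handed in, with the robot touching nothing.
It also fails if it takes over 59 s, if anything falls off the work surface, if the arm or the gripper's body presses on something with over 40 N, if the wrist force passes 120 N, or if a joint passes its speed limit or range.

## Working session

There is one attempt and no reset: what is moved stays moved. The work goes in short steps, Python scripts to look and compute and a tool call to move; the robot and the scene stay as the last step left them, time stands still between calls to the robot, and variables do not carry over. Pictures are saved under pics/ and viewed, about 8 in all and at most 12, crops included, and the job is handed in when it is done.

Besides the shell and the picture viewer there is one more tool, called after "Request:" in YAML: its name, and indented under it one key for each argument. drive_tool: Moves the arm, as the interface text tells. Its arguments: {"type":"object","properties":{"increments":{"type":"array","items":{"type":"object","properties":{"grip":{"type":"number"},"tx":{"type":"number"},"ty":{"type":"number"},"tz":{"type":"number"},"turn":{"type":"number"}}}},"newtons":{"type":"number"}},"required":["increments"]}

```bash
mkdir -p pics; ls
python3 - <<'E'
from cell import *
import cv2
o=observe();print({k:o[k] for k in('clock','position','ee_rot','force','width')})
for n in('top','scene'):
    print(n,camera_info(n)); cv2.imwrite(f'pics/{n}0.png',get_image(n)[:,:,::-1])
try: print(grip_point_offset)
except Exception as e: print(e)
E
```

```text
pics
{'clock': 0.0, 'position': array([ 0.24245866, -0.57549886,  0.22592736]), 'ee_rot': array([-3.07786875e+00, -6.21875902e-01,  6.85813051e-04]), 'force': array([ 0.34569991, -0.95473484, -0.23954721]), 'width': 0.9992036585045443}
top {'fx': 445.7101710517583, 'fy': 445.7101710517583, 'cx': 315.85283898855545, 'cy': 240.6562850912532, 'eye': array([0.46205773, 0.00963476, 1.06933932]), 'rotation': array([-2.16610767,  2.18286811, -0.14072152])}
scene {'fx': 490.6291109539361, 'fy': 490.6291109539361, 'cx': 324.2443482291431, 'cy': 229.28413211772062, 'eye': array([1.14489942, 0.03695023, 0.90959621]), 'rotation': array([-1.7945501 , -1.98715502,  0.58666841])}
0.0188
```

View pics/top0.png

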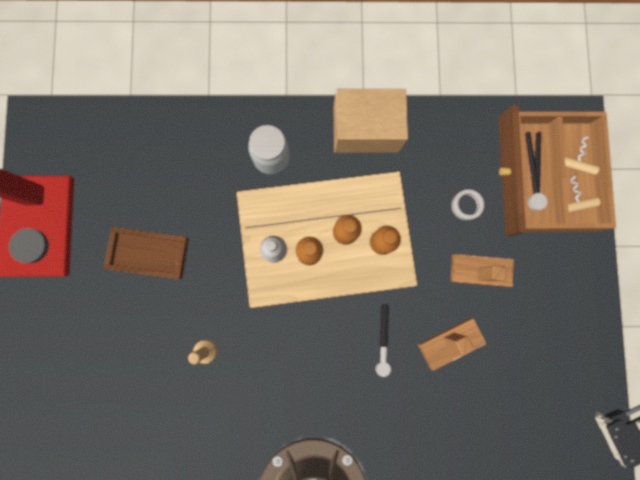

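View pics/scene0.png

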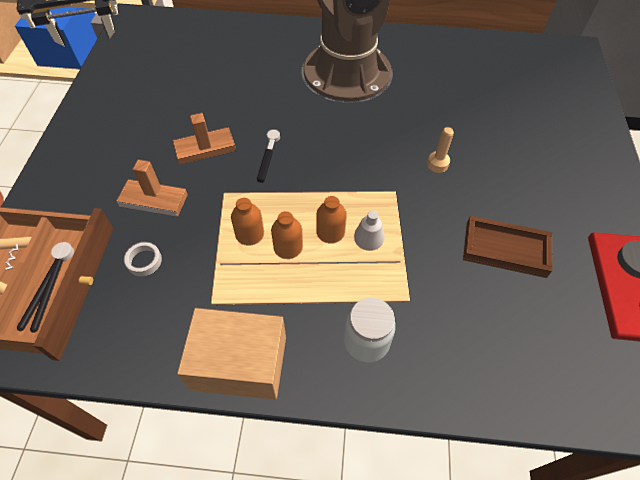

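The top view shows the two straightedge-like tools at about (482,270) and (452,345). The first is farther right, so that is the one to take. The bell is at (272,248), the bottles at (309,250), (347,230) and (385,240), the strip runs from (246,227) to (402,209), and the rest is at (146,253). In the scene view the target tool is at (152,195).

```bash
cat > h.py <<'E'
import numpy as np, cv2
from scipy.spatial.transform import Rotation as R
from cell import *
C={n:camera_info(n) for n in('top','scene')}
def proj(n,P):
    c=C[n];p=(np.atleast_2d(P)-c['eye'])@R.from_rotvec(c['rotation']).as_matrix()
    return np.c_[c['fx']*p[:,0]/p[:,2]+c['cx'],c['fy']*p[:,1]/p[:,2]+c['cy']]
def back(n,uv,z):
    c=C[n];uv=np.atleast_2d(uv)
    d=np.c_[(uv[:,0]-c['cx'])/c['fx'],(uv[:,1]-c['cy'])/c['fy'],np.ones(len(uv))]@R.from_rotvec(c['rotation']).as_matrix().T
    return c['eye']+d*((z-c['eye'][2])/d[:,2])[:,None]
def crop(im,u,v,w,h,s): return cv2.resize(im[v:v+h,u:u+w],None,fx=s,fy=s,interpolation=cv2.INTER_CUBIC)
E
python3 - <<'E'
from h import *
t=cv2.imread('pics/top0.png');s=cv2.imread('pics/scene0.png')
a=crop(t,440,240,80,60,5);b=crop(s,110,150,80,60,5);c=crop(t,100,215,100,75,4);d=crop(s,455,205,100,75,4)
cv2.imwrite('pics/c1.png',np.vstack([np.hstack([a,b]),np.hstack([c,d])]))
for p in[(482,270),(452,345),(146,253),(468,205),(204,352)]:print(p,back('top',p,.02).round(3))
print('strip',back('top',[(246,227),(402,209)],.008).round(4))
print('board',back('top',[(237,190),(401,172),(416,287),(249,306)],.008).round(4))
E
```

```text
(482, 270) [[ 0.505 -0.405  0.02 ]]
(452, 345) [[ 0.331 -0.326  0.02 ]]
(146, 253) [[0.551 0.387 0.02 ]]
(468, 205) [[ 0.661 -0.379  0.02 ]]
(204, 352) [[0.322 0.247 0.02 ]]
strip [[ 0.6125  0.1551  0.008 ]
 [ 0.6543 -0.2216  0.008 ]]
board [[ 0.703   0.1775  0.008 ]
 [ 0.7461 -0.2219  0.008 ]
 [ 0.466  -0.2494  0.008 ]
 [ 0.425   0.1465  0.008 ]]
```

View pics/c1.png

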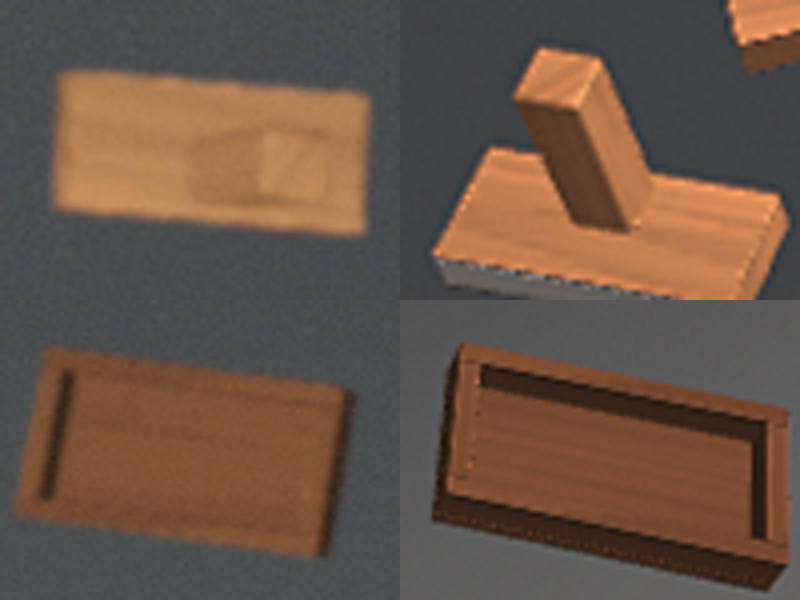

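```bash
cat > m.py <<'E'
from h import *
from scipy.optimize import minimize
def rect(uv,z,L,W,name):
    P=back('top',uv,z)[:,:2];c=P.mean(0)
    e=(P[0]+P[3]-P[1]-P[2])/2; f=(P[0]+P[1]-P[2]-P[3])/2   # e: +y dir, f: +x dir
    yaw=np.degrees([np.arctan2(-e[0],e[1]),np.arctan2(f[1],f[0])])
    print(name,c.round(4),'len',np.hypot(*e).round(4),L,'wid',np.hypot(*f).round(4),W,'yaw',yaw.round(2)); return c,yaw
def cyl(n,x,y):
    a=np.linspace(0,2*np.pi,40);m=np.zeros((480,640),np.uint8)
    for lo in[[(.032,.008),(.032,.074)],[(.032,.074),(.013,.098)],[(.013,.095),(.013,.118)]]:
        P=np.vstack([np.c_[x+r*np.cos(a),y+r*np.sin(a),0*a+z] for r,z in lo])
        cv2.fillConvexPoly(m,cv2.convexHull((proj(n,P)*16).round().astype(np.int32)),255,cv2.LINE_AA,4)
    return m/255.
def amber(im):
    h=cv2.cvtColor(im,cv2.COLOR_BGR2HSV).astype(int)
    b,g,r=[im[...,i].astype(int) for i in range(3)]
    return ((h[...,1]>175)&(r>60)&(g>b)).astype(np.uint8)
def bottles(imgs,guess):
    out=[]
    for g in guess:
        best=None
        def cost(p):
            t=0
            for n,im in imgs.items():
                m=amber(im); uv=proj(n,[[*g,.06]])[0].astype(int)
                w=np.s_[uv[1]-32:uv[1]+32,uv[0]-32:uv[0]+32]
                k,l,st,ce=cv2.connectedComponentsWithStats(m)
                i=np.argmin(np.hypot(*(ce[1:]-uv).T)+1e3*(st[1:,4]<100))+1
                q=(l==i)*1.; c=cyl(n,*p); t+=np.abs(q-c)[w].sum()/c.sum()
            return t
        r=minimize(cost,g,method='Nelder-Mead',options=dict(initial_simplex=[g,[g[0]+.01,g[1]],[g[0],g[1]+.01]],xatol=3e-4,fatol=1e-4))
        out.append(r.x);print('bottle',r.x.round(4),'misfit',round(r.fun,3))
    return np.array(out)
E
python3 - <<'E'
from m import *
t=cv2.imread('pics/top0.png');s=cv2.imread('pics/scene0.png')
f=lambda p,s,o:(np.array(p)+.5)/s-.5+o
rect(f([(57,72),(370,92),(366,235),(54,210)],5,(440,240)),.022,.14,.064,'edge')
rect(f([(46,49),(352,88),(322,256),(17,215)],4,(100,215)),.03,.176,.1,'rest')
rect([(237,190),(401,172),(416,287),(249,306)],.008,.4,.28,'board')
a=amber(s);b=amber(t)
g=[back('top',p,.06)[0,:2] for p in[(309,250),(347,230),(385,240)]];print(g)
B=bottles({'top':t,'scene':s},g)
print('bell',back('top',(272,249),.05).round(3))
# overlay check
for im,n in((t,'top'),(s,'scene')):
    for p in B:
        c=(cyl(n,*p)>.5).astype(np.uint8);k,_=cv2.findContours(c,0,1);cv2.drawContours(im,k,-1,(0,255,0),1)
cv2.imwrite('pics/c2.png',np.hstack([crop(t,230,165,190,150,2),crop(s,210,185,200,150,2)]))
E
```

```text
edge [ 0.5045 -0.4041] len 0.1488 0.14 wid 0.0665 0.064 yaw [-4.55 -4.29]
rest [0.551  0.3837] len 0.1785 0.176 wid 0.0981 0.1 yaw [-7.9  -8.11]
board [ 0.585  -0.0369] len 0.3999 0.4 wid 0.2806 0.28 yaw [6.04 5.99]
[array([0.5515226 , 0.00473241]), array([ 0.59683376, -0.08251707]), array([ 0.57324221, -0.16913953])]
bottle [0.5457 0.0041] misfit 1.439
bottle [ 0.5952 -0.0835] misfit 1.242
bottle [ 0.5717 -0.1729] misfit 1.156
bell [[0.555 0.089 0.05 ]]
```

View pics/c2.png

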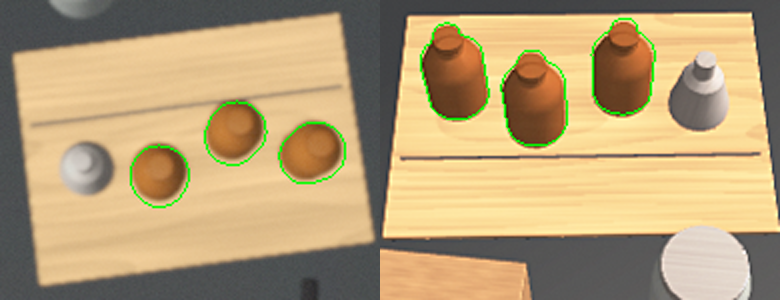

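The overlay shows the bottle outlines fitting within a few px, and the bell is the leftmost object. Next I refine the tool grasp point using the handle, and the strip line, from both cameras.

Run:
```python
from m import *
f=lambda p,s,o:(np.array(p)+.5)/s-.5+o
q=lambda n,uv,z:print(n,back(n,uv,z)[:,:2].round(4).tolist(),back(n,uv,z)[:,:2].mean(0).round(4))
q('scene',f([(435,258),(490,148),(785,195),(740,299)],5,(110,150)),.022)
q('top',f([(262,133),(325,133),(325,197),(262,197)],5,(440,240)),.112)
q('scene',f([(540,47),(600,58),(588,108),(515,98)],5,(110,150)),.112)
q('scene',f([(462,45),(788,110),(770,266),(450,195)],4,(455,205)),.03)
for n in('top','scene'):
    im=cv2.imread(f'pics/{n}0.png',0).astype(float);P=[]
    for y in np.linspace(.13,-.2,34):
        xs=.6347-np.tan(np.radians(6))*(y+.0317)+np.linspace(-.012,.012,61)
        uv=proj(n,np.c_[xs,0*xs+y,0*xs+.008]).astype(np.float32)
        v=cv2.remap(im,uv[:,0],uv[:,1],cv2.INTER_LINEAR).ravel();w=np.clip(np.median(v)-12-v,0,None)
        if w.sum()>20:P.append((y,(w*xs).sum()/w.sum()))
    P=np.array(P)
    k=np.polyfit(P[:,0]+.0317,P[:,1],1);print(n,len(P),'strip x at y=-.0317',k[1].round(4),'yaw',-np.degrees(np.arctan(k[0])).round(2),'sd',np.std(P[:,1]-np.polyval(k,P[:,0]+.0317)).round(4))
```

```text
scene [[0.5119, -0.3014], [0.4468, -0.2914], [0.4594, -0.1511], [0.5197, -0.1614]] [ 0.4844 -0.2263]
top [[0.5089, -0.3908], [0.5087, -0.4183], [0.4811, -0.4168], [0.4813, -0.3894]] [ 0.495  -0.4038]
scene [[0.4604, -0.2496], [0.4637, -0.2228], [0.4917, -0.2221], [0.4897, -0.2539]] [ 0.4764 -0.2371]
scene [[0.4688, 0.5289], [0.4939, 0.6982], [0.5942, 0.6626], [0.5682, 0.5051]] [0.5313 0.5987]
top 34 strip x at y=-.0317 0.6336 yaw 6.53 sd 0.0029
scene 34 strip x at y=-.0317 0.6346 yaw 6.77 sd 0.0013
```

Run:
```python
from m import *
f=lambda p,s,o:(np.array(p)-[400,0]+.5)/s-.5+o
q=lambda n,uv,z:print(n,back(n,uv,z)[:,:2].round(4).tolist(),back(n,uv,z)[:,:2].mean(0).round(4))
q('scene',f([(435,258),(490,148),(785,195),(740,299)],5,(110,150)),.022)
q('scene',f([(540,47),(600,58),(588,108),(515,98)],5,(110,150)),.112)
q('scene',f([(462,45),(788,110),(787,240),(450,195)],4,(455,205)),.03)
for n in('top','scene'):
    im=cv2.imread(f'pics/{n}0.png',0).astype(float);P=[]
    for y in np.linspace(.13,-.2,67):
        xs=.6347-np.tan(np.radians(6.2))*(y+.0317)+np.linspace(-.01,.01,61)
        uv=proj(n,np.c_[xs,0*xs+y,0*xs+.008]).astype(np.float32)
        v=cv2.remap(im,uv[:,0],uv[:,1],cv2.INTER_CUBIC).ravel();i=v.argmin()
        if 5<i<55 and v[[0,-1]].min()-v[i]>25:P.append((xs[i],y))
    vx,vy,x0,y0=cv2.fitLine(np.float32(P),cv2.DIST_HUBER,0,.001,.0001).ravel()
    print(n,len(P),'x',x0-(y0+.0317)*vx/vy,'yaw',np.degrees(np.arctan(-vx/vy)))
```

```text
scene [[0.5311, -0.479], [0.4668, -0.4747], [0.4791, -0.3327], [0.5387, -0.3377]] [ 0.5039 -0.406 ]
scene [[0.4791, -0.4193], [0.4824, -0.3921], [0.51, -0.389], [0.508, -0.421]] [ 0.4949 -0.4054]
scene [[0.4926, 0.3079], [0.5171, 0.481], [0.5994, 0.4677], [0.5905, 0.2952]] [0.5499 0.388 ]
top 56 x 0.6348423 yaw 6.952071
scene 67 x 0.6349991 yaw 6.832597
```

Request:
drive_tool:
  increments:
    - {"grip": -1, "tx": 0.2, "ty": 0.14, "tz": 0, "turn": -0.13}
    - {"grip": -1, "tx": 0.3, "ty": 0.2, "tz": 0, "turn": -0.26}
    - {"grip": -1, "tx": 0.4, "ty": 0.27, "tz": 0, "turn": -0.39}
    - {"grip": -1, "tx": 0.5, "ty": 0.34, "tz": 0, "turn": -0.458}
    - {"grip": -1, "tx": 0.6, "ty": 0.4, "tz": 0, "turn": -0.458}
    - {"grip": -1, "tx": 0.631, "ty": 0.426, "tz": 0, "turn": -0.458}
    - {"grip": -1, "tx": 0.631, "ty": 0.426, "tz": -0.05, "turn": -0.458}
    - {"grip": -1, "tx": 0.631, "ty": 0.426, "tz": -0.15, "turn": -0.458}
    - {"grip": -1, "tx": 0.631, "ty": 0.426, "tz": -0.22, "turn": -0.458}
    - {"grip": -1, "tx": 0.631, "ty": 0.426, "tz": -0.22, "turn": -0.458}

```text
clock: 1.1
position: [0.4924, -0.4031, 0.1336]
ee_rot: [-3.133, 0.126, 0.011]
force: [-1.3, 1.0, -0.1]
width: 0.998
```

Request:
drive_tool:
  increments:
    - {"grip": -1, "tx": 0.006, "ty": -0.005, "tz": -0.08, "turn": 0}
    - {"grip": -1, "tx": 0.006, "ty": -0.005, "tz": -0.15, "turn": 0}
    - {"grip": -1, "tx": 0.006, "ty": -0.005, "tz": -0.15, "turn": 0}
    - {"grip": 1, "tx": 0.006, "ty": -0.005, "tz": -0.15, "turn": 0}
    - {"grip": 1, "tx": 0.006, "ty": -0.005, "tz": -0.15, "turn": 0}
    - {"grip": 1, "tx": 0.006, "ty": -0.005, "tz": -0.15, "turn": 0}
    - {"grip": 1, "tx": 0.006, "ty": -0.005, "tz": -0.15, "turn": 0}
    - {"grip": 1, "tx": 0.006, "ty": -0.005, "tz": -0.15, "turn": 0}
    - {"grip": 1, "tx": 0.006, "ty": -0.005, "tz": -0.15, "turn": 0}
    - {"grip": 1, "tx": 0.006, "ty": -0.005, "tz": -0.15, "turn": 0}
  newtons: 35

```text
clock: 2.1
position: [0.4949, -0.4051, 0.0737]
ee_rot: [-3.133, 0.126, 0.011]
force: [0.6, -0.2, 1.3]
width: 0.442
```

Request:
drive_tool:
  increments:
    - {"grip": 1}
    - {"grip": 1}
    - {"grip": 1}
    - {"grip": 1}

```text
invalid input
```

Run:
```python
from m import *
t=get_image('top')[:,:,::-1].copy();s=get_image('scene')[:,:,::-1].copy()
cv2.imwrite('pics/c3.png',np.hstack([crop(t,430,225,100,100,4),crop(s,90,110,100,100,4)]))
```

```text
(no output)
```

View pics/c3.png

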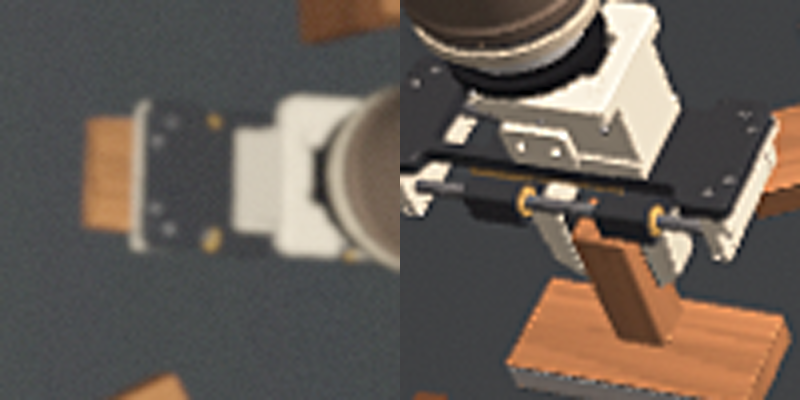

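The gripper (picture 5) is straddling the handle with the jaws along the foot's length, and it is still closing.

Request:
drive_tool:
  increments:
    - {"grip": 1, "tx": 0, "ty": 0, "tz": 0, "turn": 0}
    - {"grip": 1, "tx": 0, "ty": 0, "tz": 0, "turn": 0}
    - {"grip": 1, "tx": 0, "ty": 0, "tz": 0, "turn": 0}
    - {"grip": 1, "tx": 0, "ty": 0, "tz": 0, "turn": 0}

```text
clock: 2.6
position: [0.4947, -0.4055, 0.0736]
ee_rot: [-3.134, 0.127, 0.011]
force: [-0.3, -0.3, 0.4]
width: 0.326
```

Request:
drive_tool:
  increments:
    - {"grip": 1, "tx": 0, "ty": 0, "tz": 0.08, "turn": 0}
    - {"grip": 1, "tx": -0.08, "ty": 0, "tz": 0.13, "turn": 0}
    - {"grip": 1, "tx": -0.16, "ty": 0.05, "tz": 0.13, "turn": 0}
    - {"grip": 1, "tx": -0.16, "ty": 0.15, "tz": 0.13, "turn": 0.05}
    - {"grip": 1, "tx": -0.16, "ty": 0.25, "tz": 0.13, "turn": 0.1}
    - {"grip": 1, "tx": -0.16, "ty": 0.35, "tz": 0.13, "turn": 0.15}
    - {"grip": 1, "tx": -0.16, "ty": 0.45, "tz": 0.13, "turn": 0.191}
    - {"grip": 1, "tx": -0.15, "ty": 0.55, "tz": 0.13, "turn": 0.191}
    - {"grip": 1, "tx": -0.14, "ty": 0.65, "tz": 0.13, "turn": 0.191}
    - {"grip": 1, "tx": -0.12, "ty": 0.75, "tz": 0.13, "turn": 0.191}
    - {"grip": 1, "tx": -0.109, "ty": 0.85, "tz": 0.13, "turn": 0.191}
    - {"grip": 1, "tx": -0.109, "ty": 0.88, "tz": 0.13, "turn": 0.191}
    - {"grip": 1, "tx": -0.109, "ty": 0.88, "tz": 0.13, "turn": 0.191}
    - {"grip": 1, "tx": -0.109, "ty": 0.88, "tz": 0.13, "turn": 0.191}

```text
clock: 4.0
position: [0.4507, -0.0542, 0.1255]
ee_rot: [-3.132, -0.187, 0.013]
force: [-0.3, -1.0, -2.5]
width: 0.323
```

Run:
```python
from m import *
t=get_image('top')[:,:,::-1].copy();s=get_image('scene')[:,:,::-1].copy()
cv2.imwrite('pics/c4.png',np.hstack([crop(t,230,165,200,200,2),crop(s,200,90,200,200,2)]))
```

```text
(no output)
```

View pics/c4.png

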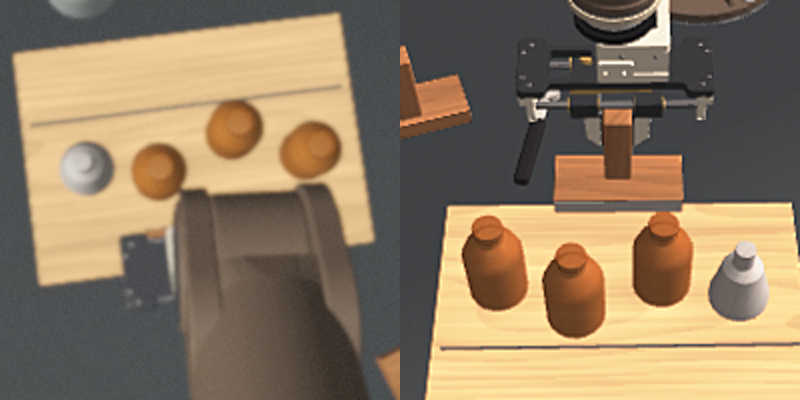

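Picture 6 shows the tool held level behind the bottles, with clear gaps. I check numerically where the steel edge sits relative to the TCP.

```bash
cat > edge.py <<'E'
from m import *
def edge(im,uoff=.042,zoff=.0736,vs=np.linspace(-.055,.055,12)):
    o=observe();p=o['position'];r=o['ee_rot'];yaw=2*np.arctan2(r[1],r[0]);yaw=(yaw+np.pi/2)%np.pi-np.pi/2
    ex=np.array([np.cos(yaw),np.sin(yaw)]);ey=np.array([-ex[1],ex[0]]);zb=p[2]-zoff
    sat=cv2.cvtColor(im,cv2.COLOR_BGR2HSV)[...,1].astype(np.float32);res=[]
    for v in vs:
        c=p[:2]+uoff*ex+v*ey
        zs=np.linspace(zb-.02,zb+.045,131);uv=proj('scene',np.c_[np.tile(c,(131,1)),zs]).astype(np.float32)
        q=cv2.remap(sat,uv[:,0],uv[:,1],cv2.INTER_LINEAR).ravel()
        k=np.where(q<(q.min()+q[-10:].mean())/2)[0]; res.append((zs[k[0]]-zb,zs[k[-1]]-zb))
    print('yaw',np.degrees(yaw).round(2),'band lo/hi (expect 0,.022)',np.median(res,0).round(4)); print(np.array(res).round(3).T.tolist())
E
python3 - <<'E'
from edge import *
edge(get_image('scene')[:,:,::-1].copy())
E
```

```text
yaw 6.7 band lo/hi (expect 0,.022) [0.0025 0.02  ]
[[0.002, 0.002, 0.002, 0.002, 0.002, 0.002, 0.003, 0.003, 0.003, 0.003, 0.002, 0.002], [0.02, 0.02, 0.019, 0.02, 0.019, 0.019, 0.019, 0.02, 0.02, 0.02, 0.02, 0.02]]
```

Request:
drive_tool:
  increments:
    - {"grip": 1, "tx": 0, "ty": 0, "tz": -0.05, "turn": 0}
    - {"grip": 1, "tx": 0, "ty": 0, "tz": -0.099, "turn": 0}
    - {"grip": 1, "tx": 0, "ty": 0, "tz": -0.099, "turn": 0}
    - {"grip": 1, "tx": 0.025, "ty": 0.003, "tz": -0.099, "turn": 0}
    - {"grip": 1, "tx": 0.045, "ty": 0.0055, "tz": -0.099, "turn": 0}
    - {"grip": 1, "tx": 0.06, "ty": 0.0074, "tz": -0.099, "turn": 0}
    - {"grip": 1, "tx": 0.075, "ty": 0.009, "tz": -0.099, "turn": 0}
    - {"grip": 1, "tx": 0.095, "ty": 0.0115, "tz": -0.099, "turn": 0}
    - {"grip": 1, "tx": 0.115, "ty": 0.014, "tz": -0.099, "turn": 0}
    - {"grip": 1, "tx": 0.135, "ty": 0.0165, "tz": -0.099, "turn": 0}
    - {"grip": 1, "tx": 0.155, "ty": 0.019, "tz": -0.099, "turn": 0}
    - {"grip": 1, "tx": 0.175, "ty": 0.0215, "tz": -0.099, "turn": 0}
    - {"grip": 1, "tx": 0.185, "ty": 0.023, "tz": -0.099, "turn": 0}
    - {"grip": 1, "tx": 0.185, "ty": 0.023, "tz": -0.099, "turn": 0}

```text
clock: 5.55
position: [0.5256, -0.0457, 0.0859]
ee_rot: [-3.132, -0.183, 0.012]
force: [-0.8, 0.1, -3.3]
width: 0.323
```

Request:
drive_tool:
  increments:
    - {"grip": 1, "tx": 0.015, "ty": 0.002, "tz": 0, "turn": 0}
    - {"grip": 1, "tx": 0.03, "ty": 0.004, "tz": 0, "turn": 0}
    - {"grip": 1, "tx": 0.045, "ty": 0.006, "tz": 0, "turn": 0}
    - {"grip": 1, "tx": 0.06, "ty": 0.008, "tz": 0, "turn": 0}
    - {"grip": 1, "tx": 0.075, "ty": 0.01, "tz": 0, "turn": 0}
    - {"grip": 1, "tx": 0.09, "ty": 0.012, "tz": 0, "turn": 0}
    - {"grip": 1, "tx": 0.105, "ty": 0.014, "tz": 0, "turn": 0}
    - {"grip": 1, "tx": 0.12, "ty": 0.016, "tz": 0, "turn": 0}
    - {"grip": 1, "tx": 0.13, "ty": 0.0175, "tz": 0, "turn": 0}
    - {"grip": 1, "tx": 0.14, "ty": 0.019, "tz": 0, "turn": 0}
    - {"grip": 1, "tx": 0.148, "ty": 0.02, "tz": 0, "turn": 0}
    - {"grip": 1, "tx": 0.156, "ty": 0.021, "tz": 0, "turn": 0}
    - {"grip": 1, "tx": 0.161, "ty": 0.0215, "tz": 0, "turn": 0}
    - {"grip": 1, "tx": 0.165, "ty": 0.022, "tz": 0, "turn": 0}
    - {"grip": 1, "tx": 0.168, "ty": 0.0225, "tz": 0, "turn": 0}
    - {"grip": 1, "tx": 0.168, "ty": 0.0225, "tz": 0, "turn": 0}

```text
clock: 7.15
position: [0.593, -0.0367, 0.0858]
ee_rot: [-3.132, -0.183, 0.011]
force: [-1.4, -0.2, -2.1]
width: 0.325
```

Run:
```python
from m import *
t=get_image('top')[:,:,::-1].copy();s=get_image('scene')[:,:,::-1].copy()
cv2.imwrite('pics/top5.png',t);cv2.imwrite('pics/scene5.png',s)
cv2.imwrite('pics/c5.png',np.hstack([crop(t,230,150,200,200,2),crop(s,200,130,200,200,2)]))
```

```text
(no output)
```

View pics/c5.png

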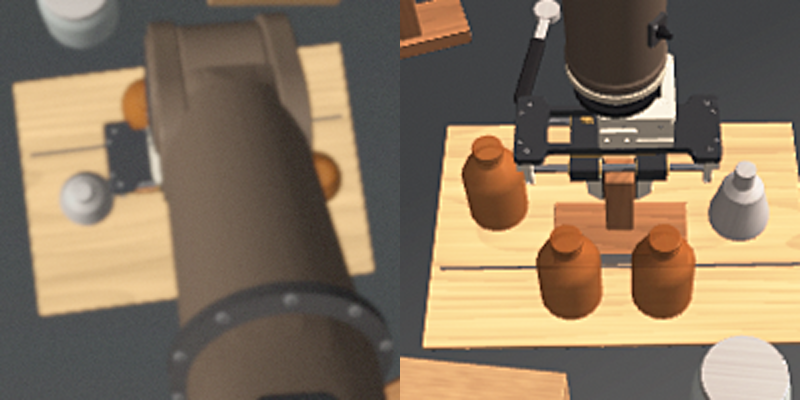

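Request:
drive_tool:
  increments:
    - {"grip": 1, "tx": -0.05, "ty": -0.006, "tz": 0, "turn": 0}
    - {"grip": 1, "tx": -0.12, "ty": -0.0145, "tz": 0, "turn": 0}
    - {"grip": 1, "tx": -0.2, "ty": -0.024, "tz": 0, "turn": 0}
    - {"grip": 1, "tx": -0.28, "ty": -0.034, "tz": 0, "turn": 0}
    - {"grip": 1, "tx": -0.3545, "ty": -0.042, "tz": 0.02, "turn": 0}
    - {"grip": 1, "tx": -0.3545, "ty": -0.042, "tz": 0.08, "turn": 0}
    - {"grip": 1, "tx": -0.345, "ty": -0.12, "tz": 0.08, "turn": 0}
    - {"grip": 1, "tx": -0.335, "ty": -0.22, "tz": 0.08, "turn": 0}
    - {"grip": 1, "tx": -0.32, "ty": -0.32, "tz": 0.08, "turn": 0}
    - {"grip": 1, "tx": -0.3085, "ty": -0.42, "tz": 0.08, "turn": 0}
    - {"grip": 1, "tx": -0.3085, "ty": -0.427, "tz": 0.05, "turn": 0}
    - {"grip": 1, "tx": -0.3085, "ty": -0.427, "tz": 0, "turn": 0}
    - {"grip": 1, "tx": -0.3085, "ty": -0.427, "tz": 0, "turn": 0}

```text
clock: 8.55
position: [0.4688, -0.2071, 0.0842]
ee_rot: [-3.131, -0.183, 0.014]
force: [-1.5, 0.6, -2.4]
width: 0.323
```

Request:
drive_tool:
  increments:
    - {"grip": 1, "tx": 0.025, "ty": 0.003, "tz": 0.004, "turn": 0}
    - {"grip": 1, "tx": 0.045, "ty": 0.005, "tz": 0.004, "turn": 0}
    - {"grip": 1, "tx": 0.06, "ty": 0.007, "tz": 0.004, "turn": 0}
    - {"grip": 1, "tx": 0.075, "ty": 0.0085, "tz": 0.004, "turn": 0}
    - {"grip": 1, "tx": 0.095, "ty": 0.011, "tz": 0.004, "turn": 0}
    - {"grip": 1, "tx": 0.115, "ty": 0.013, "tz": 0.004, "turn": 0}
    - {"grip": 1, "tx": 0.135, "ty": 0.0155, "tz": 0.004, "turn": 0}
    - {"grip": 1, "tx": 0.155, "ty": 0.018, "tz": 0.004, "turn": 0}
    - {"grip": 1, "tx": 0.175, "ty": 0.02, "tz": 0.004, "turn": 0}
    - {"grip": 1, "tx": 0.195, "ty": 0.0225, "tz": 0.004, "turn": 0}
    - {"grip": 1, "tx": 0.215, "ty": 0.025, "tz": 0.004, "turn": 0}
    - {"grip": 1, "tx": 0.235, "ty": 0.027, "tz": 0.004, "turn": 0}
    - {"grip": 1, "tx": 0.255, "ty": 0.0295, "tz": 0.004, "turn": 0}
    - {"grip": 1, "tx": 0.275, "ty": 0.032, "tz": 0.004, "turn": 0}
    - {"grip": 1, "tx": 0.29, "ty": 0.0335, "tz": 0.004, "turn": 0}
    - {"grip": 1, "tx": 0.305, "ty": 0.035, "tz": 0.004, "turn": 0}
    - {"grip": 1, "tx": 0.32, "ty": 0.037, "tz": 0.004, "turn": 0}
    - {"grip": 1, "tx": 0.33, "ty": 0.038, "tz": 0.004, "turn": 0}
    - {"grip": 1, "tx": 0.338, "ty": 0.039, "tz": 0.004, "turn": 0}
    - {"grip": 1, "tx": 0.338, "ty": 0.039, "tz": 0.004, "turn": 0}

```text
clock: 10.55
position: [0.6046, -0.1914, 0.0858]
ee_rot: [-3.131, -0.183, 0.013]
force: [-1.0, -0.4, -2.5]
width: 0.329
```

Remaining: dx 0.007, dy 0.0008. Then I retract.

Request:
drive_tool:
  increments:
    - {"grip": 1, "tx": 0.008, "ty": 0.001, "tz": 0, "turn": 0}
    - {"grip": 1, "tx": 0.013, "ty": 0.0015, "tz": 0, "turn": 0}
    - {"grip": 1, "tx": 0.0165, "ty": 0.002, "tz": 0, "turn": 0}
    - {"grip": 1, "tx": 0.0175, "ty": 0.002, "tz": 0, "turn": 0}
    - {"grip": 1, "tx": 0.0175, "ty": 0.002, "tz": 0, "turn": 0}

```text
clock: 11.05
position: [0.6116, -0.1906, 0.0858]
ee_rot: [-3.131, -0.183, 0.013]
force: [-0.1, 0.3, -3.2]
width: 0.323
```

Request:
drive_tool:
  increments:
    - {"grip": 1, "tx": -0.05, "ty": -0.006, "tz": 0, "turn": 0}
    - {"grip": 1, "tx": -0.12, "ty": -0.0145, "tz": 0, "turn": 0}
    - {"grip": 1, "tx": -0.2, "ty": -0.024, "tz": 0, "turn": 0}
    - {"grip": 1, "tx": -0.28, "ty": -0.034, "tz": 0, "turn": 0}
    - {"grip": 1, "tx": -0.3545, "ty": -0.042, "tz": 0.05, "turn": 0}
    - {"grip": 1, "tx": -0.3745, "ty": -0.044, "tz": 0.1, "turn": 0}
    - {"grip": 1, "tx": -0.3745, "ty": -0.044, "tz": 0.2, "turn": 0}
    - {"grip": 1, "tx": -0.3745, "ty": -0.044, "tz": 0.2, "turn": 0}

```text
clock: 11.85
position: [0.4648, -0.2094, 0.1707]
ee_rot: [-3.134, -0.182, -0.001]
force: [0.9, -0.6, -2.9]
width: 0.324
```

Run:
```python
from m import *
t=get_image('top')[:,:,::-1].copy();s=get_image('scene')[:,:,::-1].copy()
cv2.imwrite('pics/top6.png',t);cv2.imwrite('pics/scene6.png',s)
B=bottles({'scene':s},[(.72,-.04+.054),(.71,-.07),(.73,-.15)])
ex=np.array([.993,.1184]);S=np.array([.6349,-.0317])
print((B-S)@np.array([ex,[-ex[1],ex[0]]]).T)
for n,im in(('top',t),('scene',s)):
    for p in B:
        c=(cyl(n,*p)>.5).astype(np.uint8);k,_=cv2.findContours(c,0,1);cv2.drawContours(im,k,-1,(0,255,0),1)
cv2.imwrite('pics/c6.png',np.hstack([crop(t,230,150,200,200,2),crop(s,200,130,200,200,2)]))
```

```text
bottle [0.9615 0.4927] misfit 0.106
bottle [ 0.6246 -0.0752] misfit 0.287
bottle [0.9615 0.494 ] misfit 0.194
[[ 0.386438    0.48208368]
 [-0.01537876 -0.04195064]
 [ 0.38653434  0.48334837]]m.py:29: RuntimeWarning: divide by zero encountered in scalar divide
  q=(l==i)*1.; c=cyl(n,*p); t+=np.abs(q-c)[w].sum()/c.sum()
```

View pics/c6.png

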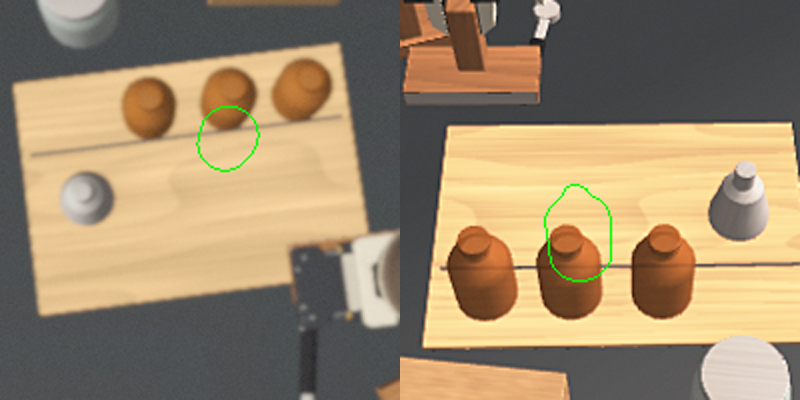

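Run:
```python
from m import *
t=cv2.imread('pics/top6.png');s=cv2.imread('pics/scene6.png')
ex=np.array([.993,.1184]);S=np.array([.6349,-.0317]);M=np.array([ex,[-ex[1],ex[0]]])
g=[S+.033*ex+v*M[1] for v in(.044,-.044,-.13)]
import m
def amber2(im):
    a=cv2.cvtColor(im,cv2.COLOR_BGR2HSV);return ((a[...,1]>90)&(a[...,2]<205)&(a[...,0]<18)).astype(np.uint8)
for nm,f in(('a',amber),('b',amber2)):
    m.amber=f
    for ims in({'top':t},{'scene':s}):
        B=bottles(ims,g);print(nm,list(ims),((B-S)@M.T-[.032,0]).round(4).tolist())
# zoomed strip with predicted near-side circle bases at u=.032
for p in g:
    p=p-.001*ex
    a=np.linspace(0,2*np.pi,90)
    cv2.polylines(t,[(proj('top',np.c_[p[0]+.032*np.cos(a),p[1]+.032*np.sin(a),0*a+.008])*16).astype(np.int32)],1,(0,255,0),1,cv2.LINE_AA,4)
cv2.imwrite('pics/c7.png',np.vstack([crop(cv2.imread('pics/top6.png'),280,175,130,50,6),crop(t,280,175,130,50,6)]))
```

```text
bottle [0.6554 0.013 ] misfit 0.675
bottle [ 0.6665 -0.0737] misfit 0.609
bottle [ 0.6811 -0.1575] misfit 0.549
a ['top'] [[-0.0063, 0.0419], [-0.0056, -0.0454], [-0.001, -0.1304]]
bottle [0.6542 0.017 ] misfit 0.63
bottle [ 0.6691 -0.0781] misfit 0.543
bottle [ 0.6792 -0.1656] misfit 0.515
a ['scene'] [[-0.007, 0.0461], [-0.0036, -0.0501], [-0.0038, -0.1382]]
bottle [0.6597 0.0147] misfit 0.096
bottle [ 0.6709 -0.0778] misfit 0.082
bottle [ 0.6801 -0.1634] misfit 0.087
b ['top'] [[-0.0019, 0.0431], [-0.0017, -0.0501], [-0.0028, -0.1362]]
bottle [0.6607 0.0149] misfit 0.15
bottle [ 0.6703 -0.0785] misfit 0.197
bottle [ 0.6811 -0.1649] misfit 0.294
b ['scene'] [[-0.0008, 0.0433], [-0.0024, -0.0506], [-0.0019, -0.1378]]
```

View pics/c7.png

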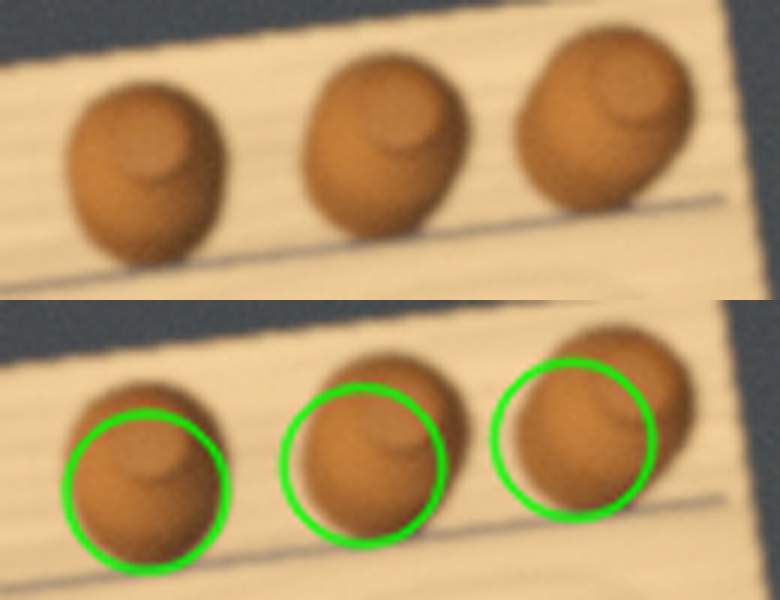

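Picture 9 shows all three bottles standing with their near sides tangent to the strip. The fits agree to 1–2 mm and put them in a straight row. Next I fit the rest's pose by its silhouette in both cameras.

Run:
```python
from m import *
I={n:cv2.imread(f'pics/{n}6.png') for n in('top','scene')}
def box(n,x,y,w):
    c,s=np.cos(w),np.sin(w);P=[(x+c*a-s*b,y+s*a+c*b,z) for a in(-.05,.05) for b in(-.088,.088) for z in(0,.03)]
    m=np.zeros((480,640),np.uint8);cv2.fillConvexPoly(m,cv2.convexHull((proj(n,P)*16).round().astype(np.int32)),255,cv2.LINE_AA,4);return m/255.
for use in(['top'],['scene'],['top','scene']):
    Q={}
    for n in use:
        h=cv2.cvtColor(cv2.GaussianBlur(I[n],(3,3),0),cv2.COLOR_BGR2HSV);q=(h[...,1]>95).astype(np.uint8)
        k,l,st,ce=cv2.connectedComponentsWithStats(q);uv=proj(n,[[.551,.385,.02]])[0]
        i=np.argmin(np.hypot(*(ce[1:]-uv).T)+1e3*(st[1:,4]<300))+1;Q[n]=(l==i)*1.
    f=lambda p:sum(np.abs(Q[n]-box(n,p[0],p[1],p[2])).sum()/Q[n].sum() for n in use)
    r=minimize(f,[.551,.385,-.14],method='Nelder-Mead',options=dict(initial_simplex=[[.551,.385,-.14],[.556,.385,-.14],[.551,.391,-.14],[.551,.385,-.1]],xatol=1e-4,fatol=1e-5))
    print(use,r.x[:2].round(4),np.degrees(r.x[2]).round(2),r.fun.round(3))
```

```text
['top'] [0.552  0.3877] -8.46 0.088
['scene'] [0.5503 0.3872] -8.45 0.08
['top', 'scene'] [0.5509 0.3872] -9.13 0.171
```

Request:
drive_tool:
  increments:
    - {"grip": 1, "tx": 0, "ty": 0, "tz": 0.1, "turn": 0}
    - {"grip": 1, "tx": 0, "ty": 0.05, "tz": 0.15, "turn": 0}
    - {"grip": 1, "tx": 0, "ty": 0.15, "tz": 0.15, "turn": -0.05}
    - {"grip": 1, "tx": 0, "ty": 0.25, "tz": 0.15, "turn": -0.1}
    - {"grip": 1, "tx": 0, "ty": 0.35, "tz": 0.15, "turn": -0.15}
    - {"grip": 1, "tx": 0, "ty": 0.45, "tz": 0.15, "turn": -0.2}
    - {"grip": 1, "tx": 0, "ty": 0.55, "tz": 0.15, "turn": -0.25}
    - {"grip": 1, "tx": 0, "ty": 0.65, "tz": 0.15, "turn": -0.25}
    - {"grip": 1, "tx": 0, "ty": 0.75, "tz": 0.15, "turn": -0.25}
    - {"grip": 1, "tx": 0, "ty": 0.85, "tz": 0.15, "turn": -0.25}
    - {"grip": 1, "tx": 0.04, "ty": 0.95, "tz": 0.15, "turn": -0.25}
    - {"grip": 1, "tx": 0.1, "ty": 1.0, "tz": 0.15, "turn": -0.25}
    - {"grip": 1, "tx": 0.1, "ty": 1.0, "tz": 0.15, "turn": -0.25}

```text
clock: 13.25
position: [0.5042, 0.1954, 0.2252]
ee_rot: [-3.127, 0.221, 0.008]
force: [-2.0, -1.4, -2.7]
width: 0.322
```

Request:
drive_tool:
  increments:
    - {"grip": 1, "tx": 0.03, "ty": 0.1, "tz": 0, "turn": -0.005}
    - {"grip": 1, "tx": 0.06, "ty": 0.22, "tz": 0, "turn": -0.005}
    - {"grip": 1, "tx": 0.092, "ty": 0.34, "tz": 0, "turn": -0.005}
    - {"grip": 1, "tx": 0.092, "ty": 0.44, "tz": 0, "turn": -0.005}
    - {"grip": 1, "tx": 0.092, "ty": 0.483, "tz": -0.05, "turn": -0.005}
    - {"grip": 1, "tx": 0.092, "ty": 0.483, "tz": -0.15, "turn": -0.005}
    - {"grip": 1, "tx": 0.092, "ty": 0.483, "tz": -0.25, "turn": -0.005}
    - {"grip": 1, "tx": 0.092, "ty": 0.483, "tz": -0.27, "turn": -0.005}
    - {"grip": 1, "tx": 0.092, "ty": 0.483, "tz": -0.27, "turn": -0.005}

```text
clock: 14.15
position: [0.54, 0.3872, 0.1151]
ee_rot: [-3.13, 0.23, 0.013]
force: [0.6, -1.2, -1.8]
width: 0.327
```

Run:
```python
from edge import *
t=get_image('top')[:,:,::-1].copy();s=get_image('scene')[:,:,::-1].copy()
o=observe();print(o['position'])
edge(s)
cv2.imwrite('pics/c8.png',np.hstack([crop(t,80,190,133,133,3),crop(s,440,140,133,133,3)]))
```

```text
[0.54188194 0.38901631 0.11870672]
yaw -8.4 band lo/hi (expect 0,.022) [0.0005 0.0195]
[[0.001, 0.001, 0.001, 0.001, 0.001, 0.0, 0.001, 0.001, 0.001, 0.001, 0.001, 0.001], [0.02, 0.02, 0.02, 0.02, 0.02, 0.02, 0.02, 0.019, 0.019, 0.019, 0.019, 0.019]]
```

View pics/c8.png

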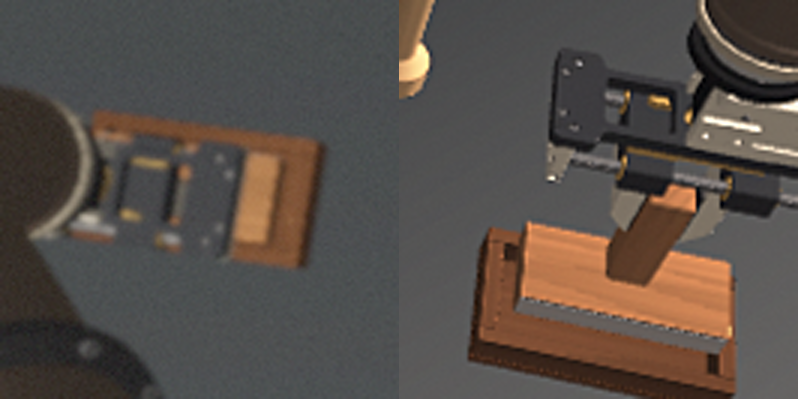

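Picture 10 shows the foot over the recess and parallel to it. I lower it to just inside the rim and check the force.

Request:
drive_tool:
  increments:
    - {"grip": 1, "tx": -0.002, "ty": -0.001, "tz": -0.02, "turn": 0}
    - {"grip": 1, "tx": -0.002, "ty": -0.001, "tz": -0.035, "turn": 0}
    - {"grip": 1, "tx": -0.002, "ty": -0.001, "tz": -0.045, "turn": 0}
    - {"grip": 1, "tx": -0.002, "ty": -0.001, "tz": -0.055, "turn": 0}
    - {"grip": 1, "tx": -0.002, "ty": -0.001, "tz": -0.055, "turn": 0}

```text
clock: 14.75
position: [0.5408, 0.3883, 0.096]
ee_rot: [-3.126, 0.23, 0.007]
force: [-0.6, -0.7, -3.0]
width: 0.326
```

Inside the recess (foot bottom about 22 mm, rim at 30 mm) with no contact force. Now I press down.

Request:
drive_tool:
  increments:
    - {"grip": 1, "tx": 0, "ty": 0, "tz": -0.015, "turn": 0}
    - {"grip": 1, "tx": 0, "ty": 0, "tz": -0.027, "turn": 0}
    - {"grip": 1, "tx": 0, "ty": 0, "tz": -0.034, "turn": 0}
    - {"grip": 1, "tx": 0, "ty": 0, "tz": -0.038, "turn": 0}
    - {"grip": 1, "tx": 0, "ty": 0, "tz": -0.038, "turn": 0}

```text
clock: 15.25
position: [0.5407, 0.3883, 0.0818]
ee_rot: [-3.126, 0.23, 0.007]
force: [-2.9, -1.9, 7.0]
width: 0.326
```

Request:
drive_tool:
  increments:
    - {"grip": 1, "tx": 0, "ty": 0, "tz": -0.003, "turn": 0}
    - {"grip": 1, "tx": 0, "ty": 0, "tz": -0.005, "turn": 0}
    - {"grip": 1, "tx": 0, "ty": 0, "tz": -0.005, "turn": 0}

```text
clock: 15.55
position: [0.5408, 0.3886, 0.0816]
ee_rot: [-3.126, 0.229, 0.005]
force: [-3.8, -2.1, 12.9]
width: 0.322
```

Seated under about 15 N. I release, holding the pose while the fingers open, then rise.

Request:
drive_tool:
  increments:
    - {"grip": -1, "tx": 0, "ty": 0, "tz": 0, "turn": 0}
    - {"grip": -1, "tx": 0, "ty": 0, "tz": 0, "turn": 0}
    - {"grip": -1, "tx": 0, "ty": 0, "tz": 0, "turn": 0}
    - {"grip": -1, "tx": 0, "ty": 0, "tz": 0, "turn": 0}
    - {"grip": -1, "tx": 0, "ty": 0, "tz": 0, "turn": 0}
    - {"grip": -1, "tx": 0, "ty": 0, "tz": 0, "turn": 0}
    - {"grip": -1, "tx": 0, "ty": 0, "tz": 0, "turn": 0}
    - {"grip": -1, "tx": 0, "ty": 0, "tz": 0, "turn": 0}
    - {"grip": -1, "tx": 0, "ty": 0, "tz": 0, "turn": 0}
    - {"grip": -1, "tx": 0, "ty": 0, "tz": 0, "turn": 0}
    - {"grip": -1, "tx": 0, "ty": 0, "tz": 0.05, "turn": 0}
    - {"grip": -1, "tx": 0, "ty": 0, "tz": 0.15, "turn": 0}
    - {"grip": -1, "tx": 0, "ty": 0, "tz": 0.25, "turn": 0}
    - {"grip": -1, "tx": 0, "ty": 0, "tz": 0.35, "turn": 0}
    - {"grip": -1, "tx": -0.1, "ty": 0, "tz": 0.4, "turn": 0}
    - {"grip": -1, "tx": -0.25, "ty": -0.05, "tz": 0.4, "turn": 0}
    - {"grip": -1, "tx": -0.35, "ty": -0.05, "tz": 0.4, "turn": 0}
    - {"grip": -1, "tx": -0.35, "ty": -0.05, "tz": 0.4, "turn": 0}

```text
clock: 17.35
position: [0.3942, 0.3686, 0.2421]
ee_rot: [-3.128, 0.22, 0.009]
force: [1.5, 0.0, -0.3]
width: 1.0
```

Run:
```python
from m import *
t=get_image('top')[:,:,::-1].copy();s=get_image('scene')[:,:,::-1].copy()
cv2.imwrite('pics/top9.png',t);cv2.imwrite('pics/scene9.png',s)
a=cv2.resize(crop(t,70,90,360,300,1),None,fx=1,fy=1)
cv2.imwrite('pics/c9.png',np.hstack([a,crop(s,455,185,110,100,3),]) if 0 else np.vstack([crop(s,200,140,380,170,2),np.hstack([crop(t,90,190,125,100,3),crop(s,455,175,125,100,3)])[:, :750] if 0 else cv2.copyMakeBorder(np.hstack([crop(t,90,195,125,90,3),crop(s,455,180,125,90,3)]),0,0,0,10,0)]))
```

```text
(no output)
```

View pics/c9.png

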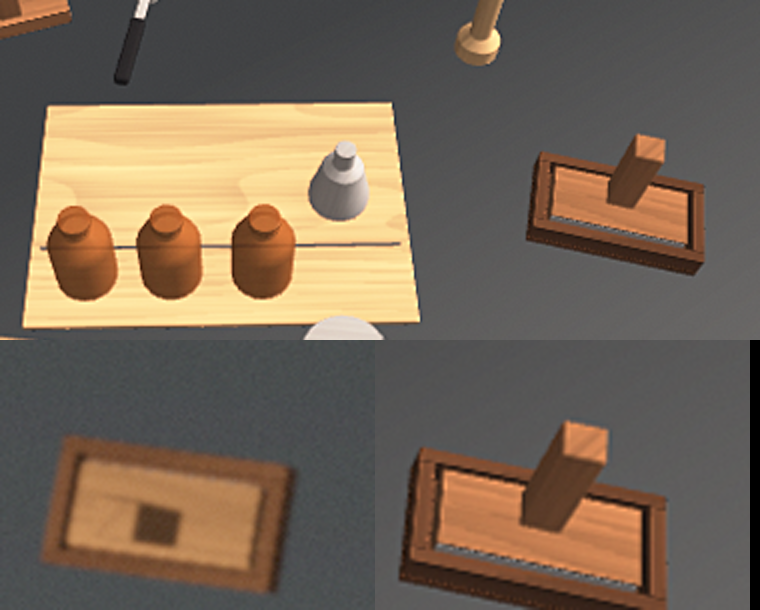

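Picture 11 shows the straightedge seated flush in the recess, the bottles upright in a row along the strip, and the bell, tamper and opener in place. I compare the bystanders with the first image and then hand in.

Run:
```python
from m import *
d=cv2.absdiff(cv2.imread('pics/scene0.png'),cv2.imread('pics/scene9.png')).max(2)
for n,(u,v,w,h) in dict(bell=(356,208,30,42),ring=(122,240,42,36),jar=(342,296,56,66),opener=(255,126,28,58),tamper=(424,124,32,50)).items(): print(n,(d[v:v+h,u:u+w]>30).mean().round(3))
print(observe()['force'],sign_off())
```

```text
bell 0.0
ring 0.0
jar 0.0
opener 0.0
tamper 0.0
the job is handed in; nothing more can be done
[-0.18970755  0.29858339  0.46479399] None
```

The job is done and handed in at about 17.5 s of the 59 s allowed.

- **Pushing:** I took the right-most straightedge by its handle. Its steel edge pushed two bottles together, then the third, up to the steel strip; the gripper stayed clear of the bottles.
- **Put away:** I pressed the straightedge into the rest's recess with about 15 N and let go. Its height at contact was within 0.2 mm of the expected seated height, and in the last picture it looks flush.
- **Bottles:** All three stand upright in one row. Camera fits put their near sides 1–3 mm on the robot's side of the strip's centre line. Arm readings put the edge within about 1 mm of that line. The calibration is only good to about 2 mm.
- **Other things:** The bell, ring, jar, opener and tamper look the same in the scene camera's before and after pictures. After release the tool force was about zero.
- **Checks that disagreed:**
  - The strip's angle came out between 6.0° and 6.9° depending on the method; I used 6.8°.
  - One early bottle fit failed because of a bad starting guess, and I redid it.
  - Another fit used a poor colour mask and gave offsets up to 7 mm, so I discarded it.

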